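# Open a child-resistant solvent bottle and park its cap

## Robot

A 6-joint arm with a two-finger parallel gripper is mounted at the origin on a cart in front of the work surface, level with it; the furniture and walls round the work are solid. World frame = base frame: x ahead of the robot, y to its left, z up, the work surface at z = 0. Lengths are in m, angles in degrees, forces in N, time in s.
With the tool pointing down it reaches from about 0.25 to 0.725 m from the base axis. Payload 9.7 kg.
Tool frame: the origin (TCP) lies between the finger pads; the fingertips stand 19 mm ahead of it and the grasp point (between the pads) is the TCP; z points along the fingers, y is the line along which they close (so a half turn about z gives the same grasp; the last joint's range is limited). The gripper opens to 85 mm and grips with 20 to 120 N. Pads are 22 mm wide; open, the fingers measure 114 mm over their backs; the gripper's body (76 mm by 85 mm) begins 54 mm behind the grasp point. The pads swing forward as they close: fully open they stand 13 mm farther back than shut.
Start: joints at [0, 4.979, 10.078, 95.1, 0, 90], TCP at [0.55, -0, 0.25] pointing down, gripper open.
Joint ranges: [-179.16, 179.16], [-48.56, 103.87], [-65.8, 70.77], [-126.05, 130.52], [-82.76, 87.17], [-180, 180]. Speed limits (degrees/s): [127.2, 127.2, 147.25, 180, 180, 180].

## Interface

Orientations are given as [roll, pitch, yaw] about the fixed x, y, z axes, in that order (R = Rz(yaw) Ry(pitch) Rx(roll)).
In Python, from workcell import telemetry, camera, calibration, workorder gives the robot as it stands.
- The arm moves only by the tool play_rows, never from a script. Its argument "increments" is a list of rows, each a list of 3 entries, a list of its own where there are three numbers: the shift along the tool's x, y, z in mm, then the turn, a rotation vector about the tool's x, y, z in degrees, then the closure, from 0 (fully open) to 1 (shut). In form: [[[x, y, z], [ax, ay, az], jaw], ...]. A call has 1 to 20 rows; each row is the pose to reach, as a shift and turn from the pose commanded when the call began, along the tool's axes at that moment; what a row does not reach only later rows make up. A row lasts 1/10 s, in which the tool goes at most 50 mm and 8.59 degrees, less where a joint would pass 70% of its speed; a pose out of reach is approached as far as the arm can. A call with a gripper value outside its range is refused whole. The fingers move at their own pace and stop on an object; "grip_force" is the grip in N (left out, the last holds). Time passes only in rows, so rows that repeat a pose let the fingers close. It gives the time, the measured TCP pose, the force, the opening and the grip force at its end, in the units of the state.
- telemetry.get_obs(): the state, without advancing time (a new reading comes with each control period).
- camera(name): name is "scene" or "side" or "wrist"; returns (picture, depth): 420x560x3 uint8, red, green, blue; 420x560 float32, m along the optical axis (not along the pixel's ray), 0 where there is no reading.
- calibration(name): a dict with "vertical_fov" (degrees; the focal length in pixels is half the picture's height over the tangent of half this angle, whatever the lens; pixels are square), "cx", "cy" (the principal point, pixels), "rvec" (rotation vector, rad) and "tvec" (3), from world to camera coordinates, as OpenCV has them; the wrist camera has in their place "hand_eye" (4x4, takes a point from camera to tool coordinates, whose origin is the TCP and whose axes are the flange's). Camera axes: x right, y down, z forward; pixel columns grow to the right and rows downward; lengths in m; the calibration is good to about 2 mm. The wrist camera is an equidistant fisheye: a pixel r from the principal point sees the ray r / f radians off the axis. A picture is of the moment at which its call begins: read the wrist's pose just before it. calibration takes no time and is no camera call.
- workorder.job_done(): hands the job in; it is judged then, once.
The state is a dict: "time": time; "q": joint angles; "qd": joint speeds; "joint_efforts": joint torques, N m; "ee_pos": TCP position; "tcp_rot": TCP orientation; "wrist_force": force on the tool from outside, world axes, zero at the start; "torque": the same for the moment, N m; "opening": finger opening in m; "grasp_force": force on a finger pad.
Only numpy, scipy, OpenCV 4.12 (cv2) and the standard library are available. Lean on these libraries where they do the work, as an engineer would, in place of code of your own. Each camera call takes 0.05 s, during which the arm holds its last target. There are 200 camera calls.

## Task

Open the brown bottle that is clamped leaning in its stand: its red safety cap only comes undone if it is pressed down while it is turned anticlockwise. Then lay the cap, right way up, in the round pocket of the blue cap rest so that it sits fully down in it, and leave the bottles, the tube and the tape roll standing around where they are.

Things in the scene. Friction and masses are not known exactly. Their poses are not given: they have to be found in the camera images.
- stand: Fixed dark steel stand, base 150 x 120 x 12 mm, with an aluminium cradle and a steel band that clamp the brown bottle (72 mm across); neither can move. Origin on the bench near the middle of the base, z up. The bottle leans 25 degrees from vertical, towards the stand's -x. Stand and cap rest may change sides.
- neck_rim (a point): Middle of the brown bottle's mouth, about 150 mm above the bench, under the cap. Its z axis is the bottle's axis, pointing out of the mouth (25 degrees from vertical); its y axis is level. The neck is 40 mm across; the shoulder begins 27 mm below the rim.
- neck_ledges (a point): On the bottle's axis, 7 mm below neck_rim, same axes. Three lugs in the cap hook under ledges here: it cannot be pulled off until the white inner cap has turned 0.6 to 1.3 rad anticlockwise (seen from above; the amount varies and does not show). 0.4 rad further it meets a solid stop: ease back 0.1 rad, stop pressing and lift it off along the axis. Locked, it resists a pull.
- cap: The safety cap (about 0.1 kg, 43 mm tall): a white inner cap inside a red outer shell. Origin: middle of its underside; z along its axis to its top. At the start the origin lies 13 mm below neck_rim, on the bottle's axis. The underside is a white ring foot 56 to 58 mm across, 8 mm of which shows below the shell.
- cap_top (a point): Middle of the flat top of the red shell (white arcs on it): 43 mm above the cap's origin and, at the start, 30 mm above neck_rim. z along the cap's axis. The shell is twelve-sided with upright grip lines, 61 mm across flats, 63 mm over corners, and reaches 35 mm down from here.
- cap_grip (a point): On the shell's axis, 14 mm below cap_top: a good place to grip. Unpressed, the shell spins freely and turns nothing, either way. It presses down 4 mm on a spring (1.5 N rising to 9.5 N), then 1 to 2 mm more to a solid end; 10 to 15 N is right. Pressed, its teeth catch within 0.6 rad and turn the inner cap (up to 0.6 N m). Let it up to turn back for another stroke; no progress is lost.
- pocket (a point): Middle of the floor of the round pocket in the cap rest, a fixed blue plate 110 x 110 x 12 mm. The floor is 9 mm above the bench; z up. The pocket is 61 mm across and 3 mm deep: the cap's foot drops in with 1 to 2 mm to spare all round.
- amber_bottle: Bystander: loose brown bottle with black cap, upright, 56 x 56 x 108 mm, origin at the middle of its underside.
- reagent_bottle: Bystander: loose white bottle with red cap, upright, 49 x 49 x 88 mm, origin at the middle of its underside.
- tube_50_b: Bystander: loose clear tube with orange cap, standing upright, 34 x 34 x 112 mm, origin at the middle of its underside.
- tape_green: Bystander: loose green roll of tape lying flat, 81 x 80 x 24 mm, origin at the middle of its underside.
Not all that is in view belongs to the job. There is more than one size of the stand; the job needs the larger.

How it is judged:
By the outcome, as a careful person would: the job done as asked, in the order asked, and still so for the second after the job is handed in, with the robot touching nothing.
It also fails if it takes over 70 s, if anything falls off the work surface, if the arm or the gripper's body presses on something with over 40 N, if the wrist force passes 120 N, or if a joint passes its speed limit or range.

## Working session

There is one attempt and no reset: what is moved stays moved. The work goes in short steps, Python scripts to look and compute and a tool call to move; the robot and the scene stay as the last step left them, time stands still between calls to the robot, and variables do not carry over. Pictures are saved under pics/ and viewed, at most 10 in all, crops included, and the job is handed in when it is done.

Besides the shell and the picture viewer there is one more tool, called after ">>>" in YAML: its name, and indented under it one key for each argument. play_rows: Moves the arm, as the interface text tells. Its arguments: {"type":"object","properties":{"increments":{"type":"array"},"grip_force":{"type":"number"}},"required":["increments"]}

```bash
mkdir -p pics; cat > h.py <<'E'
import numpy as np, cv2
from scipy.spatial.transform import Rotation as R
from workcell import telemetry, camera, calibration, workorder
def cloud(name):
    img,d=camera(name); c=calibration(name)
    f=210/np.tan(np.radians(c["vertical_fov"])/2)
    v,u=np.mgrid[0:420,0:560]
    P=np.stack([(u-c["cx"])/f*d,(v-c["cy"])/f*d,d],-1)
    Rm=cv2.Rodrigues(np.array(c["rvec"],float))[0]
    W=(P-np.array(c["tvec"]).ravel())@Rm
    W[d==0]=np.nan
    return img,W
def save(n,img): cv2.imwrite("pics/"+n,cv2.cvtColor(img,cv2.COLOR_RGB2BGR))
E
python3 - <<'E'
from h import *
print(telemetry.get_obs())
for n in ("scene","side"):
    img,W=cloud(n); np.savez(n,img=img,W=W); print(calibration(n))
    save(n+".png",img)
E
```

```text
{'time': 0.0, 'q': array([-1.97848357e-03,  5.01069112e+00,  1.00362480e+01,  9.50997764e+01,
       -6.97475746e-04,  8.99984254e+01]), 'qd': array([-0.00043137,  0.0764181 , -0.01852674,  0.04897646,  0.05644563,
        0.011708  ]), 'joint_efforts': array([ 7.68234549e-04, -5.20392072e+01,  4.64802504e+01,  1.63646933e-02,
        2.23589603e-05, -6.77332673e-05]), 'ee_pos': array([ 5.49803950e-01, -2.22233932e-05,  2.49603045e-01]), 'tcp_rot': array([-1.7992578e+02,  6.9543546e-04,  8.9999597e+01]), 'wrist_force': array([ 0.19376237, -0.02241555,  1.40642478]), 'torque': array([-0.00115415,  0.00690168,  0.01543505]), 'grasp_force': 0.0, 'opening': 0.0854777104649832}
{'vertical_fov': 56.729783499237094, 'cx': 279.30042163092423, 'cy': 212.65101289717055, 'rvec': array([ 0.73264487, -2.62645469,  1.07880484]), 'tvec': array([0.50954887, 0.21973595, 1.00990696])}
{'vertical_fov': 45.41124396740198, 'cx': 281.4582004603271, 'cy': 211.3742947800138, 'rvec': array([ 2.33891148,  0.32323222, -0.13419471]), 'tvec': array([-0.5335872 ,  0.08215547,  1.41307855])}
```

View pics/scene.png

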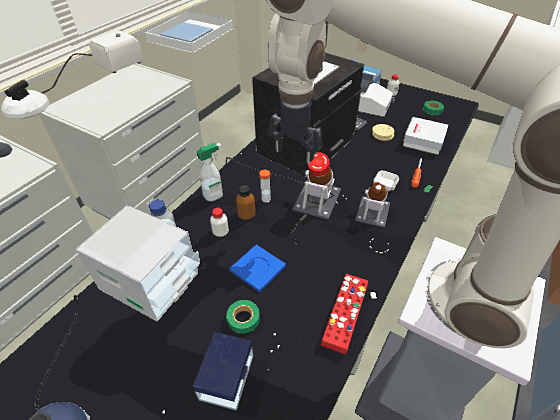

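View pics/side.png

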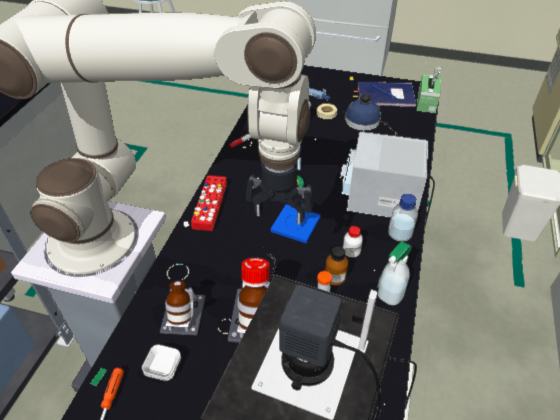

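The scene view shows the large stand with the red cap at (319,163) and the blue rest at (258,267). The side view has the cap at (257,272) and the rest at (295,222), with a microscope-like device beside the stand. Next I'll measure them.

```bash
python3 - <<'E'
from h import *
D={n:np.load(n+".npz") for n in("scene","side")}
def roi(n,u0,u1,v0,v1): return D[n]["img"][v0:v1,u0:u1].reshape(-1,3).astype(int),D[n]["W"][v0:v1,u0:u1].reshape(-1,3)
red={}
for n,b in (("scene",(300,340,145,180)),("side",(235,280,255,295))):
    c,w=roi(n,*b); m=(c[:,0]>120)&(c[:,1]<70)&(c[:,2]<70)&np.isfinite(w[:,0])
    w=w[m]; red[n]=w; print(n,"red",len(w),np.median(w,0),w.min(0),w.max(0))
    # plane of top via RANSAC
    best=None;rng=np.random.default_rng(0)
    for _ in range(3000):
        p=w[rng.choice(len(w),3,False)]; nn=np.cross(p[1]-p[0],p[2]-p[0]); l=np.linalg.norm(nn)
        if l<1e-5: continue
        nn/=l; nn*=np.sign(nn[2])
        if abs(np.degrees(np.arccos(nn[2]))-25)>6: continue
        k=abs((w-p[0])@nn)<.0015
        if best is None or k.sum()>best[0]: best=(k.sum(),nn,w[k])
    if best:
        q=best[2]; print(" plane",best[0],best[1],np.degrees(np.arctan2(best[1][1],best[1][0])),q.mean(0),(q.min(0)+q.max(0))/2)
for n,b in (("scene",(220,295,235,300)),("side",(262,325,200,245))):
    c,w=roi(n,*b); m=(c[:,2]>120)&(c[:,0]<80)&np.isfinite(w[:,0])
    w=w[m]; w=w[(w[:,2]>0)&(w[:,2]<.02)]
    r=cv2.minAreaRect((w[:,:2]*1000).astype(np.float32)); print(n,"blue",r,np.percentile(w[:,2],[5,25,50,75,95]))
# brown bottle, obstacles height map around
W=np.concatenate([D[n]["W"].reshape(-1,3) for n in D]); W=W[np.isfinite(W[:,0])]
g=np.full((30,36),-1.)
for x,y,z in W:
    i,j=int((x-.15)/.025),int((y+.45)/.025)
    if x>.15 and y>-.45 and i<30 and j<36 and z<.6: g[i,j]=max(g[i,j],z)
print("cols y from -.45 step .025"); 
for i in range(30): print(f"{.15+.025*i:.3f}"," ".join(f"{int(1000*v):4d}" if v>-1 else "   ." for v in g[i]))
E
```

```text
scene red 269 [ 0.51064359 -0.0854931   0.17026977] [ 0.48709539 -0.11954228  0.13162795] [0.54362296 0.00552686 0.27019828]
 plane 116 [-0.06742995  0.40349477  0.91249393] 99.48730331883104 [ 0.51388693 -0.09192942  0.17546692] [ 0.51424965 -0.09153413  0.17584084]
side red 579 [ 0.52491288 -0.11529672  0.1754583 ] [ 0.44623808 -0.14194043 -0.00255006] [0.55200338 0.06965023 0.19297004]
 plane 188 [-0.06164667  0.41706934  0.90678159] 98.40796248745698 [ 0.52056695 -0.09426369  0.18059982] [ 0.51918847 -0.09120082  0.17900699]
scene blue ((539.5980834960938, 212.673095703125), (113.10942077636719, 118.69992065429688), 81.79557800292969) [0.00545969 0.0082677  0.00976394 0.01112128 0.01280598]
side blue ((533.4561157226562, 219.6406707763672), (128.04888916015625, 116.7404556274414), 82.12464904785156) [0.00578166 0.01017769 0.01224822 0.01387665 0.01637417]
cols y from -.45 step .025
0.150 -713 -712 -712 -715 -712 -709 -717 -713 -714 -718 -623  -10   -2    0    1  599  565   -3  -10  565  599    2   -3    1 -615 -621    .    .    .    .    .    .    .    .    .    .
0.175   -4   -4
[... 4678 characters left out ...]
04  304  303    3    2    6    1    2    3    1  191  194  193  190    3    3    4    5    5   44  146  144  138  173  174  174  174  173  173
0.825    .    .  294    .    .  299  303  302  304  301    5    4    8    2    2    3    3    5  193  193  191    2    1    2    2    1   81  143  144  140  173  173  173  173  172  174
0.850    .    .    .    .    .    .    5    5    6    6    5    7   13    5    5    6    6    6  114  179  178    5    5    4    5    4    7  104  140   96  171  173  173  173  173  173
0.875    .    .    .    .    .    0    4    4    5    6    6    5   15    5    4    5    5    5    5    4    6    4    6    5    5    5    4    6    5    4    6    4    5    4    6    5
```

```bash
cat >> h.py <<'E'
def pose():
    o=telemetry.get_obs(); return np.array(o["ee_pos"]),R.from_euler("xyz",o["tcp_rot"],degrees=True),o
def axisrot(a,yaw=0):
    """tool z=-a, tool y level, then turned by yaw deg about tool z"""
    a=np.array(a)/np.linalg.norm(a); y=np.cross(a,[0,0,1.]); y/=np.linalg.norm(y); 
    if y[0]<0: y=-y
    z=-a; return R.from_matrix(np.c_[np.cross(y,z),y,z])*R.from_euler("z",yaw,degrees=True)
def delta(p,r):
    p0,r0,o=pose(); print("shift mm",np.round(r0.inv().apply(p-p0)*1000,1),"rotvec",np.round((r0.inv()*r).as_rotvec(degrees=True),1),"q",np.round(o["q"],1),"F",np.round(o["wrist_force"],1),"t",o["time"],"open",round(o["opening"],4))
E
python3 - <<'E'
from h import *
print(calibration("wrist"))
a=np.array([-.064,.41,.91]);a/=np.linalg.norm(a)
p=np.array([.517,-.091,.178])+.13*a
print(p); delta(p,axisrot(a,0)); delta(p,axisrot(a,60))
E
```

```text
{'vertical_fov': 65.70646984690485, 'cx': 281.51459937347676, 'cy': 211.96521453076224, 'hand_eye': array([[ 6.88186047e-04, -9.58123214e-01, -2.86355430e-01,
         7.36445846e-02],
       [ 9.99999602e-01,  8.21984326e-04, -3.47038963e-04,
         8.75487018e-04],
       [ 5.67885761e-04, -2.86355077e-01,  9.58123399e-01,
        -1.24177288e-01],
       [ 0.00000000e+00,  0.00000000e+00,  0.00000000e+00,
         1.00000000e+00]])}
[ 0.50868123 -0.03770789  0.2962825 ]
shift mm [-37.7 -41.2 -46.6] rotvec [ -2.  -24.5  -8.7] q [ 0.   5.  10.  95.1 -0.  90. ] F [ 0.2 -0.4 -0.1] t 0.1 open 0.0854
shift mm [-37.7 -41.2 -46.6] rotvec [-14.4 -20.9  50.3] q [ 0.   5.  10.  95.1 -0.  90. ] F [ 0.2 -0.4 -0.1] t 0.1 open 0.0854
```

>>> play_rows:
  increments:
    - [[-10,-10,-12],[-0.5,-6,-2],0]
    - [[-19,-20,-24],[-1,-12,-4],0]
    - [[-28,-31,-36],[-1.5,-18,-6],0]
    - [[-37.7,-41.2,-46.6],[-2,-24.5,-8.7],0]
    - [[-37.7,-41.2,-46.6],[-2,-24.5,-8.7],0]
    - [[-37.7,-41.2,-46.6],[-2,-24.5,-8.7],0]
    - [[-37.7,-41.2,-46.6],[-2,-24.5,-8.7],0]
    - [[-37.7,-41.2,-46.6],[-2,-24.5,-8.7],0]

```text
time: 0.9
ee_pos: [0.5091, -0.038, 0.2963]
tcp_rot: [179.9, 24.5, 98.7]
wrist_force: [-0.1, 0.9, -0.0]
opening: 0.0854
grasp_force: 0.0
```

```bash
cat >> h.py <<'E'
def wcloud():
    p,r,o=pose(); img,d=camera("wrist"); c=calibration("wrist"); f=210/np.tan(np.radians(c["vertical_fov"])/2)
    v,u=np.mgrid[0:420,0:560]; dx=u-c["cx"];dy=v-c["cy"];rr=np.hypot(dx,dy)+1e-9;th=rr/f
    k=np.tan(th)/rr*d; P=np.stack([dx*k,dy*k,d],-1); H=c["hand_eye"]
    T=P@H[:3,:3].T+H[:3,3]; W=r.apply(T.reshape(-1,3)).reshape(T.shape)+p; W[d==0]=np.nan
    return img,W
E
python3 - <<'E'
from h import *
a=np.array([-.064,.41,.91]);a/=np.linalg.norm(a)
p=np.array([.517,-.091,.178])+.13*a
delta(p,axisrot(a,0))
img,W=wcloud(); np.savez("wrist",img=img,W=W); save("w1.png",img)
E
```

```text
shift mm [ 0.3 -0.4 -0.1] rotvec [ 0.  -0.  -0.1] q [  8.2  -1.8   5.6  97.1 -24.5  89.4] F [-0.1  0.9 -0. ] t 0.9 open 0.0854
```

View pics/w1.png

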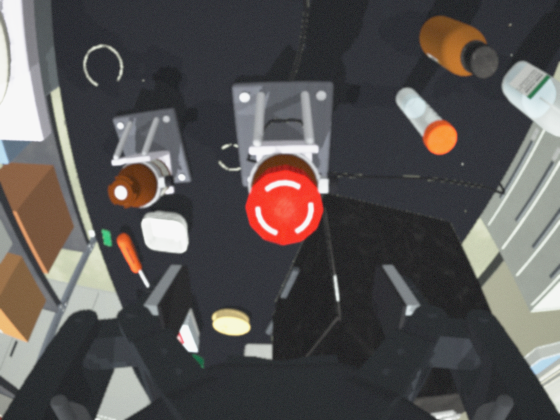

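The wrist view shows the cap's top at about (284,207), with the stand base behind it and the fingers clear of it. I'll fit the top plane and its circle.

```bash
python3 - <<'E'
from h import *
D=np.load("wrist.npz"); img=D["img"].astype(int); W=D["W"]
m=np.zeros((420,560),bool); m[160:255,235:335]=1
red=m&(img[...,0]>110)&(img[...,1]<80)&(img[...,2]<80)
hull=cv2.convexHull(np.argwhere(red)[:,::-1].astype(np.int32)); mk=np.zeros((420,560),np.uint8); cv2.fillConvexPoly(mk,hull,1)
w=W[(mk>0)&np.isfinite(W[...,0])]
rng=np.random.default_rng(0);best=(0,)
for _ in range(4000):
    p=w[rng.choice(len(w),3,False)]; n=np.cross(p[1]-p[0],p[2]-p[0]); n/=np.linalg.norm(n)+1e-12; n*=np.sign(n[2])
    k=abs((w-p[0])@n)<.0015
    if k.sum()>best[0]: best=(k.sum(),n,k)
q=w[best[2]]; c=q.mean(0); n=np.linalg.svd(q-c)[2][2]; n*=np.sign(n[2])
print(len(w),len(q),"normal",n,"tilt",np.degrees(np.arccos(n[2])),"az",np.degrees(np.arctan2(n[1],n[0])))
e1=np.cross(n,[0,0,1]);e1/=np.linalg.norm(e1);e2=np.cross(n,e1)
uv=np.c_[(q-c)@e1,(q-c)@e2]
(cc,rad)=cv2.minEnclosingCircle((uv*1000).astype(np.float32)); print("centroid",c,"circ",cc,rad,c+cc[0]/1000*e1+cc[1]/1000*e2, np.percentile(uv,[.5,99.5],axis=0)*1000)
# stand base orientation (dark steel, z 8..18mm around)
s=W[75:190,228:338].reshape(-1,3); s=s[np.isfinite(s[:,0])]; s=s[(s[:,2]>.006)&(s[:,2]<.02)]
print("base",cv2.minAreaRect((s[:,:2]*1000).astype(np.float32)),np.percentile(s[:,2],[10,50,90]))
b=W[:50,285:].reshape(-1,3); t=W[10:60,200:300].reshape(-1,3); print("bench z",np.nanmedian(t[:,2]))
E
```

```text
4964 4112 normal [-0.07382644  0.40999625  0.90909446] tilt 24.619489132948093 az 100.20764380733816
centroid [ 0.52012476 -0.08930535  0.1776182 ] circ (0.16165339946746826, -0.9757031202316284) 31.254806518554688 [ 0.52044105 -0.09014967  0.17802467] [[-29.59629779 -29.86333522]
 [ 29.48383624  28.64861422]]
base ((523.01318359375, -108.53775787353516), (133.60972595214844, 149.64027404785156), 16.003223419189453) [0.01104762 0.01244942 0.01384936]
bench z 0.0005877517945005462
```

```bash
cat >> h.py <<'E'
TOP=np.array([.5202,-.0900,.178]); A=np.array([-.0745,.416,.9063]); A/=np.linalg.norm(A)
E
python3 - <<'E'
from h import *
delta(TOP+.03*A,axisrot(A)); delta(TOP-.017*A,axisrot(A))
E
```

```text
shift mm [ 1.   2.7 99.7] rotvec [-0.5 -0.5 -1.3] q [  8.2  -1.9   5.6  97.1 -24.5  89.4] F [ 0.1  0.4 -0.6] t 0.95 open 0.0859
shift mm [  0.6   3.1 146.7] rotvec [-0.5 -0.5 -1.3] q [  8.2  -1.9   5.6  97.1 -24.5  89.4] F [ 0.1  0.4 -0.6] t 0.95 open 0.0859
```

>>> play_rows:
  increments:
    - [[0,0.5,25],[0,0,0],0]
    - [[0.5,1,55],[-0.3,-0.3,-0.8],0]
    - [[1,2,80],[-0.5,-0.5,-1.3],0]
    - [[1,2.7,100],[-0.5,-0.5,-1.3],0]
    - [[1,2.9,115],[-0.5,-0.5,-1.3],0]
    - [[0.8,3,130],[-0.5,-0.5,-1.3],0]
    - [[0.6,3,140],[-0.5,-0.5,-1.3],0]
    - [[0.6,3.1,146],[-0.5,-0.5,-1.3],0]
    - [[0.6,3.1,146],[-0.5,-0.5,-1.3],0]
    - [[0.6,3.1,146],[-0.5,-0.5,-1.3],0]

```text
time: 1.95
ee_pos: [0.5215, -0.0965, 0.1643]
tcp_rot: [180.0, 25.1, 100.2]
wrist_force: [0.9, -0.6, 0.6]
opening: 0.0854
grasp_force: 0.0
```

```bash
python3 - <<'E'
from h import *
delta(TOP-.017*A,axisrot(A))
img,W=wcloud(); save("w2.png",img)
E
```

```text
shift mm [ 0.2 -0.2  1.8] rotvec [0.1 0.1 0.1] q [  1.6  -3.8 -11.1  78.7 -24.7  80.5] F [ 0.9 -0.6  0.6] t 1.95 open 0.0854
```

View pics/w2.png

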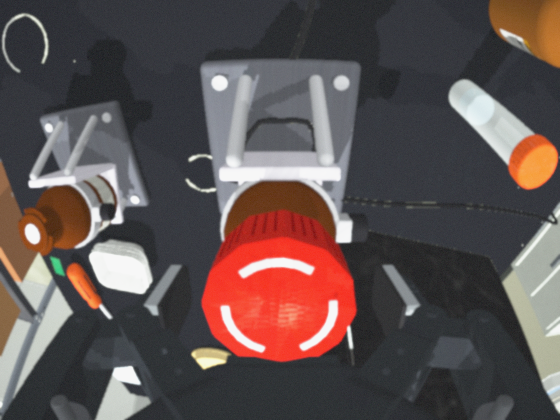

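The pads stand evenly on both sides of the cap at (280,290), so it is time to grip.

>>> play_rows:
  increments:
    - [[0,0,0],[0,0,0],0.2]
    - [[0,0,0],[0,0,0],0.4]
    - [[0,0,0],[0,0,0],1]
    - [[0,0,0],[0,0,0],1]
    - [[0,0,0],[0,0,0],1]
    - [[0,0,0],[0,0,0],1]
    - [[0,0,0],[0,0,0],1]
    - [[0,0,0],[0,0,0],1]
  grip_force: 60

```text
time: 2.8
ee_pos: [0.5216, -0.0965, 0.164]
tcp_rot: [179.9, 25.1, 100.2]
wrist_force: [2.3, 3.0, 3.7]
opening: 0.0607
grasp_force: 64.0
```

>>> play_rows:
  increments:
    - [[0,0,1],[0,0,0],1]
    - [[0,0,2],[0,0,0],1]
    - [[0,0,3],[0,0,0],1]
    - [[0,0,4],[0,0,0],1]
    - [[0,0,4],[0,0,0],1]
    - [[0,0,4],[0,0,0],1]

```text
time: 3.4
ee_pos: [0.5219, -0.0974, 0.1625]
tcp_rot: [179.8, 25.0, 100.2]
wrist_force: [-8.2, 14.6, 20.7]
opening: 0.0611
grasp_force: 66.2
```

```bash
python3 - <<'E'
from h import *
o=pose()[2]; print("axial",o["wrist_force"]@A,o["wrist_force"],"depth",(o["ee_pos"]-TOP)@A,o["torque"])
E
```

```text
axial 25.466648973219193 [-8.20521824 14.64743624 20.70158635] depth -0.017206194819403317 [ 1.30050735  1.20671216 -0.41068709]
```

>>> play_rows:
  increments:
    - [[0,0,-1.2],[0,0,0],1]
    - [[0,0,-1.2],[0,0,-3],1]
    - [[0,0,-1.2],[0,0,-7],1]
    - [[0,0,-1.2],[0,0,-11],1]
    - [[0,0,-1.2],[0,0,-15],1]
    - [[0,0,-1.2],[0,0,-15],1]
  grip_force: 80

```text
time: 4.0
ee_pos: [0.5221, -0.0975, 0.163]
tcp_rot: [-173.2, 24.2, 116.9]
wrist_force: [-2.6, 8.2, 15.2]
opening: 0.0607
grasp_force: 83.9
```

```bash
cat > s.py <<'E'
from h import *
p,r,o=pose(); ax=-r.as_matrix()[:,2]; L=r.inv().apply(p-TOP)*1000
print("axial",round(o["wrist_force"]@A,1),"tool F",np.round(r.inv().apply(o["wrist_force"]),1),"off TOP in tool mm",np.round(L,1),"Mz",round(o["torque"]@A,2),"tilt err",round(np.degrees(np.arccos(ax@A)),2),"q",np.round(o["q"],1),"yaw",np.round((axisrot(A).inv()*r).as_rotvec(degrees=True),1),"open",round(o["opening"],4),"t",o["time"])
E
python3 s.py
```

```text
axial 17.4 tool F [  1.5  -0.7 -17.4] off TOP in tool mm [-0.7  0.3 16.8] Mz 0.08 tilt err 0.21 q [  1.5  -3.9 -11.3  78.3 -24.7  65.2] yaw [ -0.2  -0.1 -15.2] open 0.0607 t 4.0
```

>>> play_rows:
  increments:
    - [[0,0,-0.4],[0,0,-4],1]
    - [[0,0,-0.4],[0,0,-8],1]
    - [[0,0,-0.4],[0,0,-12],1]
    - [[0,0,-0.4],[0,0,-16],1]
    - [[0,0,-0.4],[0,0,-20],1]
    - [[0,0,-0.4],[0,0,-24],1]
    - [[0,0,-0.4],[0,0,-24],1]

```text
time: 4.7
ee_pos: [0.522, -0.0975, 0.1631]
tcp_rot: [-163.6, 19.3, 142.2]
wrist_force: [-0.9, 6.7, 12.2]
opening: 0.0607
grasp_force: 83.6
```

```bash
python3 s.py
```

```text
axial 13.9 tool F [  0.5   0.9 -13.9] off TOP in tool mm [-0.8 -0.1 16.7] Mz 0.04 tilt err 0.2 q [  1.5  -3.8 -11.3  78.4 -24.8  41.2] yaw [ -0.1  -0.2 -39.2] open 0.0607 t 4.7
```

>>> play_rows:
  increments:
    - [[0,0,0],[0,0,-4],1]
    - [[0,0,0],[0,0,-8],1]
    - [[0,0,0],[0,0,-12],1]
    - [[0,0,0],[0,0,-16],1]

```text
time: 5.1
ee_pos: [0.522, -0.0975, 0.1631]
tcp_rot: [-159.1, 14.1, 158.0]
wrist_force: [-1.2, 6.3, 13.0]
opening: 0.0605
grasp_force: 83.5
```

```bash
python3 s.py
```

```text
axial 14.5 tool F [  0.2   0.2 -14.5] off TOP in tool mm [-0.8 -0.3 16.7] Mz -0.03 tilt err 0.2 q [  1.5  -3.8 -11.3  78.4 -24.8  25.2] yaw [ -0.1  -0.2 -55.2] open 0.0605 t 5.1
```

>>> play_rows:
  increments:
    - [[0,0,0],[0,0,-4],1]
    - [[0,0,0],[0,0,-8],1]
    - [[0,0,0],[0,0,-12],1]
    - [[0,0,0],[0,0,-16],1]

```text
time: 5.5
ee_pos: [0.5221, -0.0975, 0.1631]
tcp_rot: [-156.1, 8.0, 173.1]
wrist_force: [-1.2, 7.4, 13.8]
opening: 0.0608
grasp_force: 83.5
```

```bash
python3 s.py
```

```text
axial 15.6 tool F [  0.1   0.9 -15.6] off TOP in tool mm [-0.6 -0.5 16.7] Mz -0.03 tilt err 0.2 q [  1.5  -3.8 -11.3  78.4 -24.8   9.2] yaw [ -0.1  -0.2 -71.2] open 0.0608 t 5.5
```

>>> play_rows:
  increments:
    - [[0,0,0],[0,0,-4],1]
    - [[0,0,0],[0,0,-8],1]
    - [[0,0,0],[0,0,-12],1]

```text
time: 5.8
ee_pos: [0.5221, -0.0975, 0.1631]
tcp_rot: [-155.1, 3.0, -175.9]
wrist_force: [-0.9, 5.7, 12.7]
opening: 0.0604
grasp_force: 83.5
```

```bash
python3 s.py
```

```text
axial 13.9 tool F [ -0.2  -0.2 -13.9] off TOP in tool mm [-0.5 -0.6 16.7] Mz -0.03 tilt err 0.2 q [  1.5  -3.8 -11.3  78.4 -24.8  -2.8] yaw [ -0.1  -0.2 -83.2] open 0.0604 t 5.8
```

```bash
python3 - <<'E'
from h import *
i,_=camera("side"); j,_=wcloud()
c=cv2.resize(i[225:345,200:320],(420,420),interpolation=cv2.INTER_CUBIC)
save("w3.png",np.hstack([c,j[:,90:470]]))
E
```

```text
(no output)
```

View pics/w3.png

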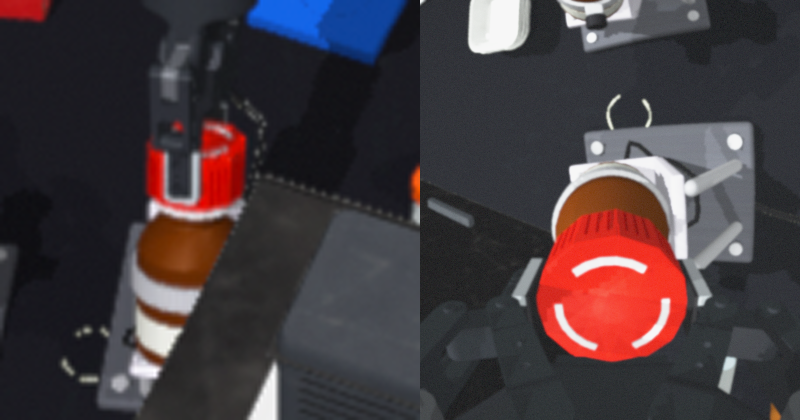

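The arcs have stayed fixed relative to the fingers, so the shell turns with the gripper and has no slip. The white foot is visible below the shell. I'll keep turning.

>>> play_rows:
  increments:
    - [[0,0,0.1],[0,0,-4],1]
    - [[0,0,0.1],[0,0,-8],1]
    - [[0,0,0.1],[0,0,-12],1]
    - [[0,0,0.1],[0,0,-16],1]

```text
time: 6.3
ee_pos: [0.522, -0.0978, 0.1627]
tcp_rot: [-155.2, -3.8, -161.4]
wrist_force: [0.7, 2.0, 5.3]
opening: 0.0605
grasp_force: 84.7
```

```bash
python3 s.py
```

```text
axial 5.6 tool F [-1.  -0.7 -5.6] off TOP in tool mm [-0.2 -0.7 17.2] Mz 0.01 tilt err 0.18 q [  1.5  -3.8 -11.3  78.3 -24.8 -18.8] yaw [ -0.   -0.2 -99.2] open 0.0605 t 6.3
```

>>> play_rows:
  increments:
    - [[0,0,0],[0,0,-4],1]
    - [[0,0,0],[0,0,-8],1]
    - [[0,0,0],[0,0,-12],1]

```text
time: 6.6
ee_pos: [0.5217, -0.0981, 0.1623]
tcp_rot: [-156.3, -8.8, -150.5]
wrist_force: [-1.3, -0.3, 6.9]
opening: 0.0605
grasp_force: 84.8
```

```bash
python3 s.py
```

```text
axial 6.2 tool F [ 2.3 -2.3 -6.2] off TOP in tool mm [ 0.2 -0.7 17.7] Mz -0.1 tilt err 0.16 q [  1.5  -3.8 -11.3  78.3 -24.8 -30.8] yaw [ 1.000e-01 -2.000e-01 -1.112e+02] open 0.0605 t 6.6
```

>>> play_rows:
  increments:
    - [[0,0,0.5],[0,0,0],1]
    - [[0,0,1],[0,0,0],1]
    - [[0,0,1.5],[0,0,0],1]
    - [[0,0,1.5],[0,0,0],1]

```text
time: 7.0
ee_pos: [0.5217, -0.0986, 0.1614]
tcp_rot: [-156.3, -8.7, -150.6]
wrist_force: [-3.5, 3.1, 12.1]
opening: 0.0603
grasp_force: 85.3
```

```bash
python3 s.py
```

```text
axial 12.5 tool F [  3.3  -0.7 -12.5] off TOP in tool mm [ 0.4 -0.8 18.7] Mz -0.21 tilt err 0.16 q [  1.4  -3.8 -11.4  78.2 -24.8 -30.7] yaw [ 1.00e-01 -2.00e-01 -1.11e+02] open 0.0603 t 7.0
```

>>> play_rows:
  increments:
    - [[0,0,0.1],[0,0,-4],1]
    - [[0,0,0.1],[0,0,-8],1]
    - [[0,0,0.1],[0,0,-12],1]
    - [[0,0,0.1],[0,0,-16],1]

```text
time: 7.4
ee_pos: [0.5225, -0.0971, 0.1606]
tcp_rot: [-159.6, -14.5, -135.3]
wrist_force: [-0.9, 7.8, 6.7]
opening: 0.0599
grasp_force: 84.2
```

```bash
python3 s.py
```

```text
axial 9.4 tool F [-3.   3.1 -9.4] off TOP in tool mm [-1.1 -0.  18.9] Mz -0.23 tilt err 0.27 q [  1.5  -3.8 -11.5  78.1 -24.5 -46.8] yaw [  -0.3   -0.2 -127.1] open 0.0599 t 7.4
```

>>> play_rows:
  increments:
    - [[0,0,0],[0,0,-4],1]
    - [[0,0,0],[0,0,-8],1]
    - [[0,0,0],[0,0,-12],1]

```text
time: 7.7
ee_pos: [0.5231, -0.0958, 0.1601]
tcp_rot: [-163.0, -18.2, -123.5]
wrist_force: [0.5, 23.1, 5.9]
opening: 0.0598
grasp_force: 105.6
```

```bash
python3 s.py
```

```text
axial 14.9 tool F [-16.7   8.4 -14.8] off TOP in tool mm [-2.5 -0.1 18.8] Mz -4.4 tilt err 0.45 q [  1.5  -3.8 -11.5  78.  -24.3 -58.6] yaw [  -0.5   -0.3 -139. ] open 0.0598 t 7.7
```

>>> play_rows:
  increments:
    - [[0,0,0],[0,0,3],1]
    - [[0,0,0],[0,0,6],1]
    - [[0,0,0],[0,0,6],1]

```text
time: 8.0
ee_pos: [0.5232, -0.096, 0.1604]
tcp_rot: [-161.1, -16.4, -129.6]
wrist_force: [5.9, 18.5, 3.9]
opening: 0.0596
grasp_force: 99.7
```

```bash
python3 s.py; python3 - <<'E'
from h import *
i,_=camera("side"); j,_=wcloud()
c=cv2.resize(i[225:345,200:320],(420,420),interpolation=cv2.INTER_CUBIC)
save("w4.png",np.hstack([c,j[:,90:470]]))
E
```

```text
axial 10.8 tool F [-16.2   4.  -10.7] off TOP in tool mm [-2.4 -0.1 18.7] Mz -1.17 tilt err 0.39 q [  1.5  -3.8 -11.4  78.  -24.4 -52.5] yaw [  -0.4   -0.3 -132.9] open 0.0596 t 8.0
```

View pics/w4.png

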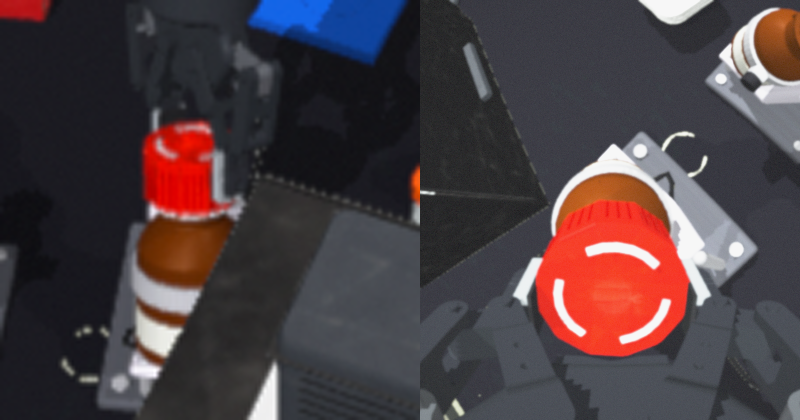

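The arcs have now rotated about 18° relative to the fingers. The inner cap is on its solid stop and the grip slipped slightly. I'll ease back further.

>>> play_rows:
  increments:
    - [[0,0,0],[0,0,4],1]
    - [[0,0,0],[0,0,7],1]
    - [[0,0,0],[0,0,7],1]

```text
time: 8.4
ee_pos: [0.5227, -0.0969, 0.1605]
tcp_rot: [-159.3, -14.2, -136.4]
wrist_force: [4.3, 12.0, 5.4]
opening: 0.0597
grasp_force: 97.9
```

```bash
python3 s.py
```

```text
axial 9.6 tool F [-9.7  2.5 -9.5] off TOP in tool mm [-1.4 -0.1 18.9] Mz -0.16 tilt err 0.25 q [  1.5  -3.8 -11.4  78.1 -24.6 -45.6] yaw [  -0.2   -0.2 -126. ] open 0.0597 t 8.4
```

>>> play_rows:
  increments:
    - [[0,0,0],[0,0,4],1]
    - [[0,0,-1],[0,0,4],1]
    - [[0,0,-2],[0,0,4],1]
    - [[0,0,-3],[0,0,4],1]
    - [[0,0,-4],[0,0,4],1]
    - [[0,0,-5],[0,0,4],1]
    - [[0,0,-5],[0,0,4],1]

```text
time: 9.1
ee_pos: [0.522, -0.0955, 0.1643]
tcp_rot: [-158.4, -12.8, -140.2]
wrist_force: [6.0, 5.7, -1.1]
opening: 0.0598
grasp_force: 96.6
```

```bash
python3 s.py
```

```text
axial 0.9 tool F [-8.3  0.3 -0.9] off TOP in tool mm [-0.9  0.1 14.8] Mz 0.04 tilt err 0.15 q [  1.7  -3.8 -11.   78.7 -24.7 -41.5] yaw [-1.000e-01 -1.000e-01 -1.221e+02] open 0.0598 t 9.1
```

>>> play_rows:
  increments:
    - [[-0.4,0,-1],[0,0,0],1]
    - [[-0.8,0,-2],[0,0,0],1]
    - [[-0.8,0,-3],[0,0,0],1]
    - [[-0.8,0,-4],[0,0,0],1]
    - [[-0.8,0,-4],[0,0,0],1]

```text
time: 9.6
ee_pos: [0.5215, -0.0938, 0.1671]
tcp_rot: [-158.4, -13.0, -140.2]
wrist_force: [4.0, 4.2, -1.6]
opening: 0.0595
grasp_force: 96.0
```

```bash
python3 s.py
```

```text
axial 0.0 tool F [-6.   0.7 -0. ] off TOP in tool mm [-1.1  0.5 11.5] Mz -0.01 tilt err 0.01 q [  1.9  -3.7 -10.7  79.2 -24.7 -41.2] yaw [  -0.    -0.  -122.1] open 0.0595 t 9.6
```

>>> play_rows:
  increments:
    - [[-0.4,0,-3],[0,0,0],1]
    - [[-0.6,0,-6],[0,0,0],1]
    - [[-0.6,0,-9],[0,0,0],1]
    - [[-0.6,0,-12],[0,0,0],1]
    - [[-0.6,0,-16],[0,0,0],1]
    - [[-0.6,0,-20],[0,0,0],1]
    - [[-0.6,0,-20],[0,0,0],1]

```text
time: 10.3
ee_pos: [0.5207, -0.0852, 0.1869]
tcp_rot: [-158.3, -12.9, -140.2]
wrist_force: [-0.2, -0.1, -1.2]
opening: 0.059
grasp_force: 96.0
```

```bash
python3 s.py
```

```text
axial -1.1 tool F [-0.1  0.5  1.1] off TOP in tool mm [ -1.3  -0.4 -10. ] Mz -0.0 tilt err 0.13 q [  2.9  -3.8  -8.6  81.7 -24.9 -40.1] yaw [   0.    -0.2 -122.1] open 0.059 t 10.3
```

>>> play_rows:
  increments:
    - [[0,0,-10],[0,0,0],1]
    - [[0,0,-25],[0,0,0],1]
    - [[0,0,-40],[0,0,0],1]
    - [[0,0,-55],[0,0,0],1]
    - [[0,0,-70],[0,0,0],1]
    - [[0,0,-70],[0,0,0],1]
    - [[0,0,-70],[0,0,0],1]

```text
time: 11.0
ee_pos: [0.5154, -0.0561, 0.2495]
tcp_rot: [-158.4, -12.9, -140.2]
wrist_force: [0.8, -0.4, -1.4]
opening: 0.0596
grasp_force: 96.0
```

```bash
python3 s.py; python3 - <<'E'
from h import *
i,_=camera("side"); j,W=wcloud(); np.savez("wrist2",img=j,W=W)
c=cv2.resize(i[195:335,190:330],(420,420),interpolation=cv2.INTER_CUBIC)
save("w5.png",np.hstack([c,j[:,90:470]]))
E
```

```text
axial -1.5 tool F [-0.6 -0.3  1.5] off TOP in tool mm [ -1.5  -0.1 -79.3] Mz -0.02 tilt err 0.1 q [  6.3  -3.2  -1.1  90.2 -25.  -36.4] yaw [ 0.000e+00 -1.000e-01 -1.221e+02] open 0.0596 t 11.0
```

View pics/w5.png

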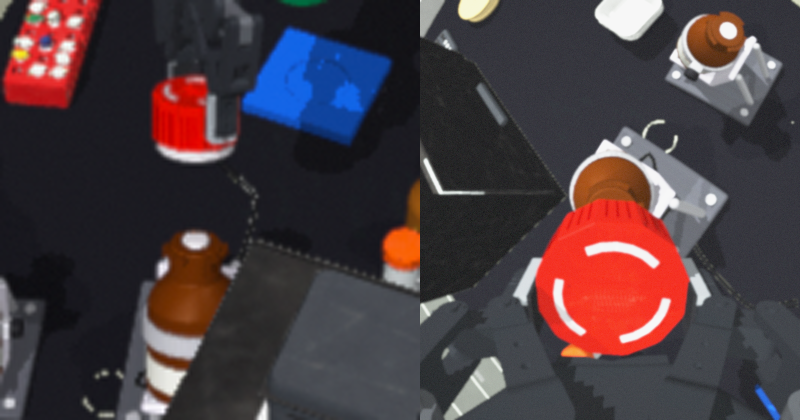

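The cap is off: the bare neck shows, and the cap with its white ring is in the fingers. Next I'll get the cap's pose in the tool and a viewing pose for the rest.

```bash
cat >> h.py <<'E'
def captop(img,W):
    img=img.astype(int); m=np.zeros((420,560),bool); m[230:355,215:345]=1
    red=m&(img[...,0]>110)&(img[...,1]<90)&(img[...,2]<90)
    mk=np.zeros((420,560),np.uint8); cv2.fillConvexPoly(mk,cv2.convexHull(np.argwhere(red)[:,::-1].astype(np.int32)),1)
    w=W[(mk>0)&np.isfinite(W[...,0])]; rng=np.random.default_rng(0);best=(0,)
    for _ in range(3000):
        p=w[rng.choice(len(w),3,False)]; n=np.cross(p[1]-p[0],p[2]-p[0]); n/=np.linalg.norm(n)+1e-12
        k=abs((w-p[0])@n)<.001
        if k.sum()>best[0]: best=(k.sum(),k)
    q=w[best[1]]; c=q.mean(0); n=np.linalg.svd(q-c,full_matrices=False)[2][2]; n*=np.sign(n[2])
    e1=np.cross(n,[0,1,0.]);e1/=np.linalg.norm(e1);e2=np.cross(n,e1); uv=np.c_[(q-c)@e1,(q-c)@e2]*1000
    cc,rad=cv2.minEnclosingCircle(uv.astype(np.float32)); pr=np.percentile(uv,[.5,99.5],axis=0)
    return c+(cc[0]*e1+cc[1]*e2)/1000,n,rad,len(q),pr
E
python3 - <<'E'
from h import *
D=np.load("wrist2.npz"); c,n,rad,k,pr=captop(D["img"],D["W"])
p,r,o=pose(); print("cap in tool mm",r.inv().apply(c-p)*1000,"normal tool",r.inv().apply(n),rad,k,pr)
rot,_=R.align_vectors([[0,0,1]],[A]); ru=rot*r
tx=ru.as_matrix()[:,0]; print("tx",tx,"tool y",ru.as_matrix()[:,1])
P=np.array([.539,.214,0])-.075*tx; P[2]=.23; print(P); delta(P,ru)
E
```

```text
cap in tool mm [  4.03476092  -0.45848066 -14.02992721] normal tool [ 0.01666412  0.00336569 -0.99985548] 31.492616653442383 13024 [[-30.22993789 -30.91602067]
 [ 28.78592683  28.20793772]]
tx [-7.40198310e-01 -6.72388386e-01  5.65069955e-04] tool y [-0.67238862  0.74019793 -0.00075647]
[0.59451487 0.26442913 0.23      ]
shift mm [-263.6  166.7 -110.8] rotvec [-21.2 -13.3  -0. ] q [  6.3  -3.2  -1.2  90.2 -25.  -36.4] F [ 0.1 -0.7 -0.7] t 11.1 open 0.0599
```

>>> play_rows:
  increments:
    - [[-20,13,-9],[-2,-1,0],1]
    - [[-53,33,-22],[-4,-3,0],1]
    - [[-92,58,-39],[-7,-5,0],1]
    - [[-132,83,-55],[-11,-7,0],1]
    - [[-171,108,-72],[-14,-9,0],1]
    - [[-210,133,-89],[-17,-11,0],1]
    - [[-240,152,-101],[-19,-12,0],1]
    - [[-258,163,-109],[-21.2,-13.3,0],1]
    - [[-263.6,166.7,-110.8],[-21.2,-13.3,0],1]
    - [[-263.6,166.7,-110.8],[-21.2,-13.3,0],1]
    - [[-263.6,166.7,-110.8],[-21.2,-13.3,0],1]

```text
time: 12.2
ee_pos: [0.5945, 0.2636, 0.2307]
tcp_rot: [-179.9, -0.0, -137.8]
wrist_force: [-0.0, -0.5, -1.2]
opening: 0.0596
grasp_force: 95.9
```

```bash
python3 s.py; python3 - <<'E'
from h import *
j,W=wcloud(); np.savez("wrist3",img=j,W=W); save("w6.png",j)
c,n,rad,k,pr=captop(j,W); p,r,o=pose(); print(p,"cap in tool mm",r.inv().apply(c-p)*1000,"normal tool",r.inv().apply(n),rad,k)
b=j.astype(int); m=(b[...,2]>110)&(b[...,0]<90)&np.isfinite(W[...,0])&(abs(W[...,2]-.011)<.008)
w=W[m]; print(len(w),cv2.minAreaRect((w[:,:2]*1000).astype(np.float32)),np.percentile(w[:,2],[5,50,95]))
E
```

```text
axial -1.3 tool F [ 0.4 -0.4  1.2] off TOP in tool mm [-292.6  211.8  -53.3] Mz -0.04 tilt err 24.89 q [ 24.   19.   24.3  95.3  -0.1 -18.3] yaw [ -26.5   14.6 -119.8] open 0.0596 t 12.2
[0.59447355 0.26352604 0.23105338] cap in tool mm [  4.50879151  -0.09840279 -13.22164765] normal tool [ 0.01510953  0.00405138 -0.99987764] 31.091571807861328 12757
10853 ((509.4407958984375, 515.1110229492188), (131.88002014160156, 733.9494018554688), 5.403569221496582) [0.00896093 0.01226516 0.01376437]
```

View pics/w6.png

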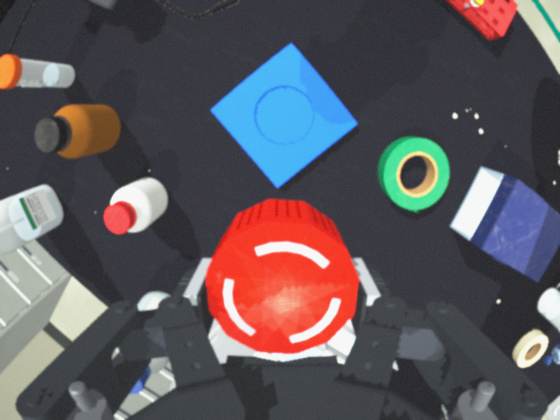

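The blue rest's pocket circle is clearly visible at about (285,114). I'll rectify the plate and fit the circle.

```bash
python3 - <<'E'
from h import *
D=np.load("wrist3.npz"); img=D["img"]; W=D["W"]
p,r,o=pose(); c=calibration("wrist"); f=210/np.tan(np.radians(c["vertical_fov"])/2); H=c["hand_eye"]
# ortho map at z=.012, 0.25mm/px, centred (.54,.213)
N=560; x0,y0,s=.47,.143,.00025
X,Y=np.meshgrid(x0+s*np.arange(N),y0+s*np.arange(N)); P=np.stack([X,Y,np.full_like(X,.012)],-1)
T=r.inv().apply(P.reshape(-1,3)-p); C=(T-H[:3,3])@H[:3,:3]
th=np.arctan2(np.hypot(C[:,0],C[:,1]),C[:,2]); ph=np.arctan2(C[:,1],C[:,0])
u=(c["cx"]+f*th*np.cos(ph)).reshape(N,N).astype(np.float32); v=(c["cy"]+f*th*np.sin(ph)).reshape(N,N).astype(np.float32)
O=cv2.remap(img,u,v,cv2.INTER_LINEAR)
m=((O[...,2]>110)&(O[...,0]<100)&(O[...,2].astype(int)-O[...,0]>60)).astype(np.uint8)
ct=max(cv2.findContours(m,0,2)[0],key=cv2.contourArea); (cx,cy),wh,an=cv2.minAreaRect(ct)
print("plate",x0+s*cx,y0+s*cy,np.array(wh)*s,an)
g=cv2.GaussianBlur(O[...,1],(5,5),0)
h=cv2.HoughCircles(g,cv2.HOUGH_GRADIENT,1.5,100,param1=40,param2=20,minRadius=108,maxRadius=134)
if h is not None:
    for a in h[0][:3]: print("circle",x0+s*a[0],y0+s*a[1],a[2]*s)
cv2.circle(O,(int(cx),int(cy)),122,(255,255,0),1)
if h is not None: a=h[0][0]; cv2.circle(O,(int(a[0]),int(a[1])),int(a[2]),(255,0,0),1)
save("o.png",O)
q=W[60:170,225:345].reshape(-1,3); q=q[(abs(q[:,2]-.011)<.01)]; print(np.median(q[:,2]))
E
```

```text
plate 0.5378350067138672 0.21497000122070312 [0.11409167 0.11395025] 81.8698959350586
circle 0.5376875 0.21518752 0.031912502
0.012043979866471655
```

View pics/o.png

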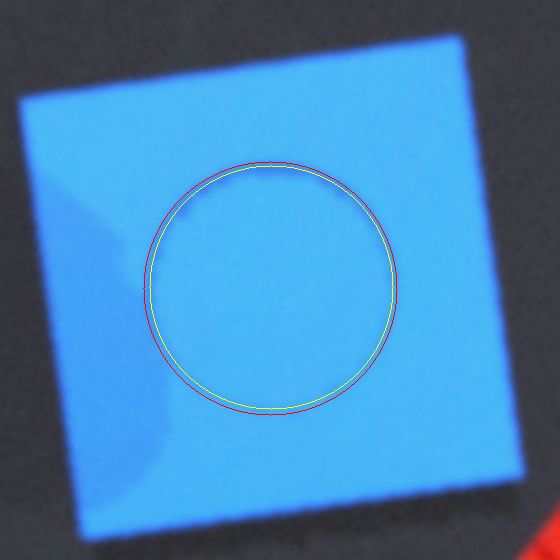

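>>> play_rows:
  increments:
    - [[8,0,0],[0,0,8],1]
    - [[16,0,0],[0,0,16],1]
    - [[24,0,0],[0,0,24],1]
    - [[32,0,0],[0,0,32],1]
    - [[40,0,0],[0,0,40],1]
    - [[48,0,0],[0,0,48],1]
    - [[56,0,0],[0,0,56],1]
    - [[64,0,0],[0,0,64],1]
    - [[72,0,0],[0,0,72],1]
    - [[80,0,0],[0,0,80],1]
    - [[88,0,0],[0,0,88],1]
    - [[96,0,0],[0,0,96],1]
    - [[104,0,0],[0,0,104],1]
    - [[112,0,0],[0,0,112],1]
    - [[120,0,0],[0,0,120],1]
    - [[128,0,0],[0,0,128],1]
    - [[136,0,0],[0,0,136],1]
    - [[142,0,0],[0,0,144],1]
    - [[148,0,0],[0,0,152],1]
    - [[150,0,0],[0,0,160],1]

```text
time: 14.25
ee_pos: [0.483, 0.1625, 0.2314]
tcp_rot: [179.9, -0.0, 61.9]
wrist_force: [0.6, 0.6, -1.6]
opening: 0.0598
grasp_force: 95.8
```

>>> play_rows:
  increments:
    - [[0,0,0],[0,0,8],1]
    - [[0,0,0],[0,0,16],1]
    - [[0,0,0],[0,0,16],1]
    - [[0,0,0],[0,0,16],1]
    - [[0,0,0],[0,0,16],1]

```text
time: 14.75
ee_pos: [0.4835, 0.1634, 0.231]
tcp_rot: [179.9, -0.0, 46.4]
wrist_force: [-0.2, 0.4, -1.5]
opening: 0.0594
grasp_force: 95.9
```

```bash
cat >> h.py <<'E'
def plate(img,p,r,x0=.47,y0=.143,s=.00025,N=560,z=.012):
    c=calibration("wrist"); f=210/np.tan(np.radians(c["vertical_fov"])/2); H=c["hand_eye"]
    X,Y=np.meshgrid(x0+s*np.arange(N),y0+s*np.arange(N)); P=np.stack([X,Y,np.full_like(X,z)],-1)
    T=r.inv().apply(P.reshape(-1,3)-p); C=(T-H[:3,3])@H[:3,:3]
    th=np.arctan2(np.hypot(C[:,0],C[:,1]),C[:,2]); ph=np.arctan2(C[:,1],C[:,0])
    u=(c["cx"]+f*th*np.cos(ph)).reshape(N,N).astype(np.float32); v=(c["cy"]+f*th*np.sin(ph)).reshape(N,N).astype(np.float32)
    O=cv2.remap(img,u,v,cv2.INTER_LINEAR)
    m=((O[...,2]>110)&(O[...,0]<100)&(O[...,2].astype(int)-O[...,0]>60)).astype(np.uint8)
    ct=max(cv2.findContours(m,0,2)[0],key=cv2.contourArea); (cx,cy),wh,an=cv2.minAreaRect(ct)
    print("plate",x0+s*cx,y0+s*cy,np.array(wh)*s,an)
    h=cv2.HoughCircles(cv2.GaussianBlur(O[...,1],(5,5),0),cv2.HOUGH_GRADIENT,1.5,100,param1=40,param2=20,minRadius=108,maxRadius=134)
    if h is not None: a=h[0][0]; print("circle",x0+s*a[0],y0+s*a[1],a[2]*s)
    return O
E
python3 s.py; python3 - <<'E'
from h import *
p,r,o=pose(); j,W=wcloud(); np.savez("wrist4",img=j,W=W); save("w7.png",j)
c,n,rad,k,pr=captop(j,W); print(p,o["tcp_rot"],"cap in tool mm",r.inv().apply(c-p)*1000,"normal tool",r.inv().apply(n),rad,k)
save("o2.png",plate(j,p,r))
E
```

```text
axial -1.2 tool F [ 0.1 -0.4  1.5] off TOP in tool mm [ 158.3 -201.2  -53.1] Mz -0.03 tilt err 24.96 q [ 18.7  -0.9   1.9  92.7  -0.  152.3] yaw [11.6 23.1 52.9] open 0.0594 t 14.75
[0.4835321  0.16342179 0.23096879] [ 1.79924480e+02 -3.66068927e-02  4.64182287e+01] cap in tool mm [  6.20021614   0.36166939 -13.58919141] normal tool [ 0.01462189  0.00510957 -0.99988004] 31.472938537597656 12954
plate 0.5376525115966797 0.21494249725341796 [0.11384418 0.11387954] 81.8698959350586
circle 0.5376875 0.21518752 0.03165
```

```bash
python3 - <<'E'
from h import *
from scipy.optimize import least_squares
c=calibration("wrist"); f=210/np.tan(np.radians(c["vertical_fov"])/2); H=c["hand_eye"]
def rect(img,nrm,zc,N=700,s=.0001):
    a=(np.arange(N)-N/2)*s; X,Y=np.meshgrid(a+.005,a); Z=zc-(nrm[0]*(X-.005)+nrm[1]*Y)/nrm[2]
    C=(np.stack([X,Y,Z],-1).reshape(-1,3)-H[:3,3])@H[:3,:3]
    th=np.arctan2(np.hypot(C[:,0],C[:,1]),C[:,2]); ph=np.arctan2(C[:,1],C[:,0])
    return cv2.remap(img,(c["cx"]+f*th*np.cos(ph)).reshape(N,N).astype(np.float32),(c["cy"]+f*th*np.sin(ph)).reshape(N,N).astype(np.float32),cv2.INTER_LINEAR),X,Y
for n in ("wrist2","wrist3","wrist4"):
    O,X,Y=rect(np.load(n+".npz")["img"],np.array([.0155,.004,-1]),-.0136)
    m=(O.min(-1)>140)&(np.hypot(X-.005,Y)<.028); x,y=X[m],Y[m]
    # concentric arc: annulus r1..r2, robust fit to mean radius
    k=np.hypot(x-.005,y)>.012; x,y=x[k],y[k]
    s=least_squares(lambda q:np.hypot(x-q[0],y-q[1])-q[2],[.005,0,.02],loss="soft_l1",f_scale=.001)
    print(n,"arc centre mm",s.x*1000,len(x),np.std(s.fun)*1000)
    red=((O[...,0]>100)&(O[...,1]<100)).astype(np.uint8)|(O.min(-1)>140)
    # outline away from the visible side wall (tool -x half)
    for ang in (180,):
        i=[(np.cos(t),np.sin(t)) for t in np.radians(np.arange(120,241,3))]
        pts=[]
        for ct,st in i:
            rr=np.arange(.024,.036,.0001); px=np.clip(((ct*rr)/.0001+350).astype(int),0,699); py=np.clip(((st*rr)/.0001+350).astype(int),0,699)
            v=red[py,px]; kk=np.argmin(v) if (v==0).any() else None
            if kk: pts.append((.005+ct*rr[kk],st*rr[kk]))
        pts=np.array(pts)
        s=least_squares(lambda q:np.hypot(pts[:,0]-q[0],pts[:,1]-q[1])-.031,[.005,0],loss="soft_l1",f_scale=.0005); print("  back edge centre",s.x*1000,len(pts),np.std(s.fun)*1000)
    save("cap_"+n+".png",O)
E
```

```text
wrist2 arc centre mm [ 6.00204546  0.26847303 21.71615094] 35679 1.1697539856527457
  back edge centre [6.11539427 0.33870521] 41 0.6422878480736782
wrist3 arc centre mm [ 5.99514667  0.25822102 21.73002133] 37980 1.2341161985135825
  back edge centre [7.97339323 0.1203043 ] 40 0.3094982143527432
wrist4 arc centre mm [ 5.93148092  0.25272005 21.76033613] 36879 1.2062147605018694
  back edge centre [5.82605193 0.20937062] 37 0.2725489769617916
```

View pics/cap_wrist4.png

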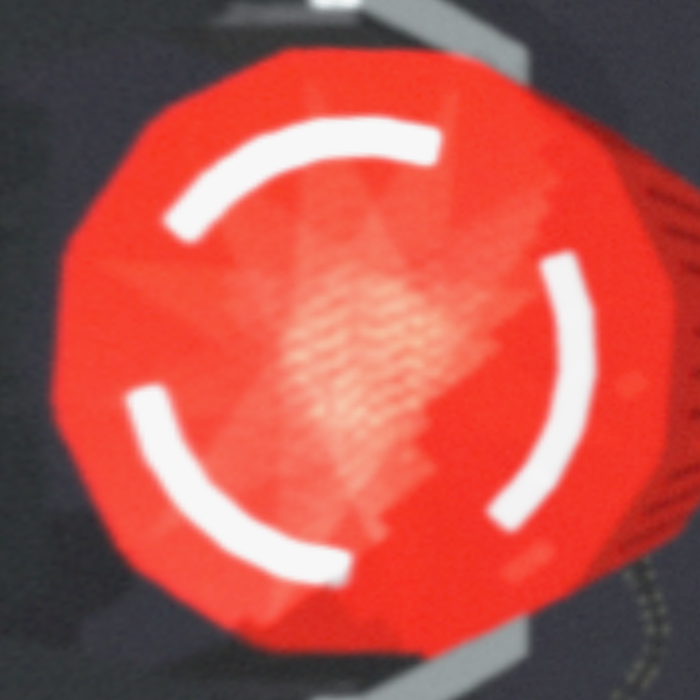

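```bash
cat > place.py <<'E'
from h import *
def target(zu,n=np.array([.0155,.004,-1]),top=np.array([.0060,.0003,-.0136])):
    n=n/np.linalg.norm(n); p,r,o=pose(); al,_=R.align_vectors([[0,0,1]],[r.apply(n)]); rt=al*r
    u=top-.043*n; P=np.array([.5377,.2151,zu])-rt.apply(u); delta(P,rt)
if __name__=="__main__": target(.030); target(.014)
E
python3 place.py
```

```text
shift mm [ 68.8   3.1 171.6] rotvec [-0.2  0.9  0. ] q [ 1.870e+01 -9.000e-01  1.900e+00  9.270e+01 -1.000e-01  1.523e+02] F [ 0.4  0.1 -0.1] t 14.8 open 0.06
shift mm [ 68.8   3.1 187.6] rotvec [-0.2  0.9  0. ] q [ 1.870e+01 -9.000e-01  1.900e+00  9.270e+01 -1.000e-01  1.523e+02] F [ 0.4  0.1 -0.1] t 14.8 open 0.06
```

>>> play_rows:
  increments:
    - [[15,0.5,15],[0,0.2,0],1]
    - [[35,1,50],[0,0.4,0],1]
    - [[55,2,90],[-0.1,0.6,0],1]
    - [[68.8,3.1,130],[-0.2,0.9,0],1]
    - [[68.8,3.1,155],[-0.2,0.9,0],1]
    - [[68.8,3.1,171],[-0.2,0.9,0],1]
    - [[68.8,3.1,180],[-0.2,0.9,0],1]
    - [[68.8,3.1,185],[-0.2,0.9,0],1]
    - [[68.8,3.1,185],[-0.2,0.9,0],1]
    - [[68.8,3.1,185],[-0.2,0.9,0],1]

```text
time: 15.8
ee_pos: [0.5342, 0.2114, 0.0469]
tcp_rot: [179.7, -1.0, 46.3]
wrist_force: [-0.5, 0.1, -1.4]
opening: 0.0598
grasp_force: 95.9
```

```bash
python3 - <<'E'
from place import *
import numpy as np
p,r,o=pose(); n=np.array([.0155,.004,-1]);n/=np.linalg.norm(n)
print(p+r.apply(np.array([.006,.0003,-.0136])-.043*n),r.apply(n),o["wrist_force"])
i,_=camera("side"); k,_=camera("scene")
save("pl.png",np.hstack([cv2.resize(i[160:260,240:340],(400,400),interpolation=2),cv2.resize(k[210:310,210:310],(400,400),interpolation=2)]))
E
```

```text
[0.53840001 0.21540018 0.01759579] [-2.24172616e-03 -6.55900296e-04  9.99997272e-01] [-0.52677454  0.09189169 -1.42547045]
```

View pics/pl.png

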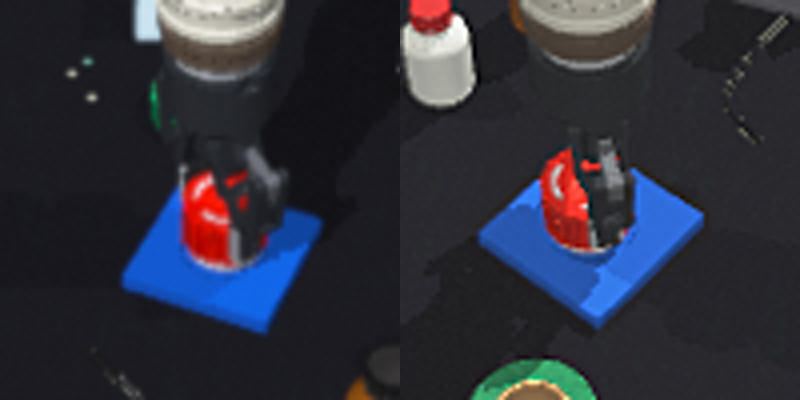

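The cap hovers over the middle of the plate. I'll correct it by under 1 mm and lower it slowly.

>>> play_rows:
  increments:
    - [[-0.4,-0.2,1],[0,0,0],1]
    - [[-0.7,-0.3,3],[0,0,0],1]
    - [[-0.7,-0.3,4.5],[0,0,0],1]
    - [[-0.7,-0.3,6],[0,0,0],1]
    - [[-0.7,-0.3,7.5],[0,0,0],1]
    - [[-0.7,-0.3,7.5],[0,0,0],1]
    - [[-0.7,-0.3,7.5],[0,0,0],1]

```text
time: 16.6
ee_pos: [0.533, 0.211, 0.0385]
tcp_rot: [179.7, -0.9, 46.3]
wrist_force: [-1.6, -0.6, 2.2]
opening: 0.06
grasp_force: 96.1
```

```bash
cat > u.py <<'E'
from h import *
p,r,o=pose(); n=np.array([.0155,.004,-1]);n/=np.linalg.norm(n)
print("underside",np.round(p+r.apply(np.array([.006,.0003,-.0136])-.043*n),4),"toolF",np.round(r.inv().apply(o["wrist_force"]),1),"t",o["time"])
E
python3 u.py
```

```text
underside [0.5372 0.215  0.0092] toolF [-1.5 -0.7 -2.2] t 16.6
```

>>> play_rows:
  increments:
    - [[1,0,0.5],[0,0,0],1]
    - [[2.5,0,0.5],[0,0,0],1]
    - [[2.5,0,0.5],[0,0,0],1]

```text
time: 16.9
ee_pos: [0.5347, 0.2126, 0.0378]
tcp_rot: [179.7, -0.9, 46.3]
wrist_force: [-2.5, -3.2, 2.7]
opening: 0.0599
grasp_force: 96.7
```

```bash
python3 u.py
```

```text
underside [0.5389 0.2166 0.0085] toolF [-4.   0.4 -2.8] t 16.9
```

>>> play_rows:
  increments:
    - [[-2,0,0],[0,0,0],1]
    - [[-4,0,0],[0,0,0],1]
    - [[-5,0,0],[0,0,0],1]
    - [[-5,0,0],[0,0,0],1]

```text
time: 17.3
ee_pos: [0.5315, 0.2093, 0.038]
tcp_rot: [179.7, -1.0, 46.3]
wrist_force: [1.1, 1.3, 2.2]
opening: 0.0596
grasp_force: 96.2
```

```bash
python3 u.py
```

```text
underside [0.5357 0.2133 0.0087] toolF [ 1.7 -0.1 -2.2] t 17.3
```

>>> play_rows:
  increments:
    - [[2,0,0],[0,0,0],1]
    - [[2,0,0],[0,0,0],1]
    - [[2,0,0],[0,0,0],0.25]
    - [[2,0,0],[0,0,0],0.2]
    - [[2,0,0],[0,0,0],0.1]
    - [[2,0,0],[0,0,0],0]
    - [[2,0,0],[0,0,0],0]
    - [[2,0,0],[0,0,0],0]
    - [[2,0,0],[0,0,0],0]
  grip_force: 20

```text
time: 18.2
ee_pos: [0.5327, 0.2106, 0.0378]
tcp_rot: [179.7, -0.9, 46.3]
wrist_force: [-1.1, -0.5, 0.5]
opening: 0.0856
grasp_force: 0.0
```

>>> play_rows:
  increments:
    - [[0,0,-10],[0,0,0],0]
    - [[0,0,-30],[0,0,0],0]
    - [[0,0,-60],[0,0,0],0]
    - [[0,0,-90],[0,0,0],0]
    - [[0,0,-120],[0,0,0],0]
    - [[0,0,-140],[0,0,0],0]
    - [[0,0,-140],[0,0,0],0]
    - [[0,0,-140],[0,0,0],0]

```text
time: 19.0
ee_pos: [0.5308, 0.2095, 0.1784]
tcp_rot: [179.7, -1.0, 46.3]
wrist_force: [-0.8, 0.3, -0.5]
opening: 0.0855
grasp_force: 0.0
```

```bash
python3 - <<'E'
from h import *
p,r,o=pose(); j,W=wcloud(); b=j.astype(int); print(p,o["wrist_force"])
red=((b[...,0]>110)&(b[...,1]<90)&(b[...,2]<90)); red[:, :160]=0; red[:,400:]=0
n,l,st,ce=cv2.connectedComponentsWithStats(red.astype(np.uint8)); k=1+np.argmax(st[1:,4]); print(st[k],ce[k])
mk=np.zeros((420,560),np.uint8); cv2.fillConvexPoly(mk,cv2.convexHull(np.argwhere(l==k)[:,::-1].astype(np.int32)),1)
w=W[(mk>0)&np.isfinite(W[...,0])]; w=w[(w[:,2]>.04)&(w[:,2]<.065)]; z=np.percentile(w[:,2],[50,80]); t=w[w[:,2]>z[1]-.004]
c=t.mean(0);v=np.linalg.svd(t-c,full_matrices=False)[2][2]; print("top z",np.median(t[:,2]),"normal",v*np.sign(v[2]),c,cv2.minEnclosingCircle((t[:,:2]*1000).astype(np.float32)))
m=(b[...,2]>110)&(b[...,0]<100)&np.isfinite(W[...,0])&(abs(W[...,2]-.011)<.006); q=W[m]; print("plate z",np.median(q[:,2]))
save("fin.png",j)
i,_=camera("side"); k,_=camera("scene")
save("fin2.png",np.hstack([cv2.resize(i[160:260,240:340],(400,400),interpolation=2),j[:400,100:500]]))
E
```

```text
[0.5308482  0.20950999 0.17835121] [-0.78871963  0.31808125 -0.52709474]
[ 245  162   73   77 1720] [280.92965116 195.4       ]
top z 0.052652540304115314 normal [-0.00185318 -0.00311858  0.99999342] [0.53765992 0.21613022 0.05265797] ((537.2076416015625, 215.46380615234375), 30.597131729125977)
plate z 0.01258039242318676
```

View pics/fin2.png

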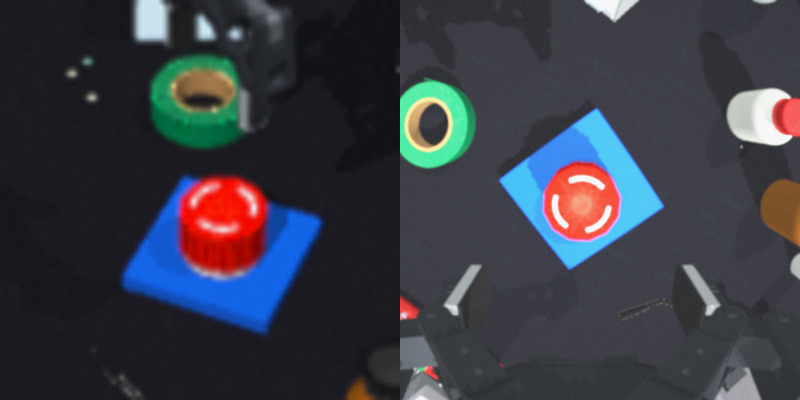

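The cap sits level and centred, with its top at about 52 mm. That matches a cap fully down in the pocket (9 + 43), where one resting on the plate would read 55. I'm handing it in.

```bash
python3 -c "
from workcell import workorder; print(workorder.job_done())"
```

```text
the job is handed in; nothing more can be done
None
```

The bottle is open, the cap sits right way up and fully down in the blue rest's pocket, the bystanders were not touched, and the job was handed in at about 19 s; I viewed 12 pictures, two over the limit of 10.

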